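Find the rattling case, mix it and show it to the reader

ROBOT

A 6-joint arm with a two-finger parallel gripper is mounted at the origin on the work surface. World frame = base frame: x ahead of the robot, y to its left, z up, the work surface at z = 0. Lengths are in m, angles in rad, forces in N, time in s.
With the tool pointing down it reaches from about 0.3 to 0.875 m from the base axis. Payload 6.4 kg.
Tool frame: the origin (TCP) lies at the very end of the fingers, on their centre line; the grasp point (between the pads) lies 19 mm behind it (manip.grasp_offset is the distance from the TCP to the grasp point, in m); z points along the fingers, y is the direction in which the jaws open and shut (so a half turn about z gives the same grasp; the last joint's range is limited). The gripper opens to 85 mm and grips with 20 to 120 N. Pads are 22 mm wide; open, the fingers measure 114 mm over their backs; the gripper's body (76 mm by 85 mm) begins 54 mm behind the grasp point. The pads swing forward as they close: fully open they stand 13 mm farther back than shut.
Start: joints at [1.062, 0.181, 1.607, -0, 1.354, -0.206], TCP at [0.171, 0.549, 0.231] pointing down, gripper open.
Joint ranges: [-2.99, 2.99], [-0.89, 2.07], [0.3, 2.58], [-1.14, 4.28], [0, 2.63], [-3.12, 3.12]. Speed limits (rad/s): [2.57, 2.57, 3.01, 3.14, 3.14, 3.14].

INTERFACE

Orientations are given as a rotation vector (axis times angle).
In Python, from bench import manip gives the robot as it stands.
- The arm moves only by the shell command python3 -m creep 'ROWS' [FORCE]. ROWS is JSON, a list of rows, each an object of numbers: "fingers": the finger opening in mm, from 0 to 85.4; "tx", "ty", "tz": the shift along the tool's x, y, z in mm; "ax", "ay", "az": the turn, a rotation vector about the tool's x, y, z in units of 5 degrees (1.0 is 5 degrees). In form: [{"fingers": .., "tx": .., "ty": .., "tz": .., "ax": .., "ay": .., "az": ..}, ...]. A call has 1 to 10 rows; each row shifts and turns the commanded pose from where the row before left it, along the tool's axes as they then stand; what a row does not reach is not made up. A row lasts 1/12 s, in which the tool goes at most 41.7 mm and 7.16 degrees, less where a joint would pass 70% of its speed; a pose out of reach is approached as far as the arm can. A call with a gripper value outside its range is refused whole. The fingers move at their own pace and stop on an object; FORCE is the grip in N (left out, the last holds). Time passes only in rows, so rows that do not move let the fingers close. It gives the time, the measured TCP pose, the force and the opening at its end, in the units of the state.
- manip.state(): the state, without advancing time (a new reading comes with each control period).
- manip.camera(name): name is "side" or "top" or "wrist"; returns the picture (420x560x3 uint8, red, green, blue); there is no depth.
- manip.calibration(name): a dict with "mtx" (3x3 intrinsics, pixels), "cam_to_world" (4x4, takes a point from camera to world coordinates). Camera axes: x right, y up, looking along -z (the intrinsics and any distortion apply to the point x, -y, -z); pixel columns grow to the right and rows downward; lengths in m; the calibration is good to about 2 mm. A picture is of the moment at which its call begins: read the wrist's pose just before it. calibration takes no time and is no camera call; for the wrist camera it gives the pose at the moment of the call.
- manip.job_done(): hands the job in, once; it reports no verdict.
The state is a dict: "time": time; "joints": joint angles; "qd": joint speeds; "tau": joint torques, N m; "tcp_pos": TCP position; "eef_rot": TCP orientation; "contact_force": force on the tool from outside, world axes, zero at the start; "torque": the same for the moment, N m; "finger_gap": opening from 0.0 (shut) to 1.0 (fully open).
Only numpy, scipy, OpenCV 4.12 (cv2) and the standard library are available. Lean on these libraries where they do the work, as an engineer would, in place of code of your own. Each camera call takes 0.05 s, during which the arm holds its last target.

TASK

One of the three sealed blue cases in the tray has a steel ball loose inside: lift the cases one at a time and shake them end to end to find the one that rattles, setting any that does not rattle gently back flat in the tray. Press the rattling case, and no other, centrally down on the mixer's black sprung pad until the pad is fully down, keep it down for a second, then hold it level and still about 10 cm above the middle of the code reader's green window. Finish while still holding it there, and leave the other things on the bench where they are.

Things in the scene. Friction and masses are not known exactly. Their poses are not given: they have to be found in the camera images.
- case_a: one of three outwardly identical sealed cases: blue box, white lid, paper label on top; 140 long (x) x 50 wide (y) x 50 high, origin at the centre of its underside, z up. Rigid; the lid cannot open; walls 4 thick. Shells weigh 110 to 180 g each, contents 190 g, so weight does not tell the cases apart.
- case_b: one of three outwardly identical sealed cases: blue box, white lid, paper label on top; 140 long (x) x 50 wide (y) x 50 high, origin at the centre of its underside, z up. Any one of the three, another each time, holds a bare steel ball, 36 diameter, free to roll 48 either way from the middle along x; the others hold a snug block that does not shift.
- case_c: one of three outwardly identical sealed cases: blue box, white lid, paper label on top; 140 long (x) x 50 wide (y) x 50 high, origin at the centre of its underside, z up. In whichever case has the ball, tipping one end then the other down by 15 to 30 degrees moves the load by about 0.09 N m to each side about the case's y axis; levelled again, the ball stays at that end.
- tray: fixed flat steel tray in which the cases start side by side about 110 apart, all along the tray's x; 200 (x) x 350 (y), floor 4 thick, rim 12 high. Origin: centre of the underside.
- pad (a joint): travel of the mixer's sprung pad in m: 0 up, 0.008 fully down. It springs back; about 3 N starts it, about 10 N takes it fully down.
- pad_top (a point): centre of the top of the sprung pad: flat black rubber disc, 68 diameter, on a low white mixer 120 x 120 with rounded edges; 70 above the table when up, 17 above the mixer's top. The point moves with the pad.
- window (a point): centre of the green glass window with orange frame on top of the flat black code reader (110 x 110, 35 high); z up. The window is 35 above the table.
- rack_yellow: bystander: yellow tube rack with white-capped tubes, 100 x 200 x 92 high; origin at the centre of its underside
- rack_blue: bystander: blue tube rack with red-capped tubes, 100 x 200 x 92 high; origin at the centre of its underside
- wash_bottle: bystander: white wash bottle with blue cap, 68 diameter, 170 high; origin at the centre of its underside
- jar: bystander: amber jar with red cap, 70 diameter, 90 high; origin at the centre of its underside
- beaker: bystander: clear small beaker, 60 diameter, 60 high; origin at the centre of its underside
- vial: bystander: small glass vial with green cap, 32 diameter, 50 high; origin at the centre of its underside
- tip_box: bystander: green pipette-tip box with clear lid, 90 x 120 x 70 high; origin at the centre of its underside

How it is judged:
By the outcome, as a careful person would: the job done as asked, in the order asked, and still so for the second after the job is handed in, while the arm keeps its last pose, push and grip.
It also fails if it takes over 72 s, if anything falls off the work surface, if the arm or the gripper's body presses on something with over 40 N, if the wrist force passes 120 N, or if a joint passes its speed limit or range.

## Working session

There is one attempt and no reset: what is moved stays moved. The work goes in short steps, Python scripts to look and compute and a shell command to move; the robot and the scene stay as the last step left them, time stands still between calls to the robot, and variables do not carry over. Pictures are saved under pics/ and viewed, and the job is handed in when it is done.

```bash
ls; mkdir -p pics
python3 - <<'E'
from bench import manip
import cv2
s=manip.state(); print(s)
for n in ("top","side","wrist"):
    c=manip.calibration(n); im=manip.camera(n)
    cv2.imwrite(f"pics/{n}0.png",im[:,:,::-1]); print(n,{k:(v.round(3).tolist() if hasattr(v,'round') else v) for k,v in c.items()})
print(manip.grasp_offset)
E
```

```text
pics
{'time': 0.0, 'joints': array([ 1.06172223e+00,  1.81570843e-01,  1.60802284e+00,  7.20257633e-06,
        1.35380976e+00, -2.06270128e-01]), 'qd': array([ 0.00096369, -0.00133899, -0.00123591, -0.00058497, -0.00038922,
       -0.00048235]), 'tau': array([-3.62020357e-03, -4.44877338e+01, -3.51330543e+01, -6.57471464e-04,
        9.29211063e-03,  2.53259566e-05]), 'tcp_pos': array([0.17114706, 0.54834678, 0.23036024]), 'eef_rot': array([-4.73733921e-01, -3.10502002e+00,  2.65996851e-03]), 'contact_force': array([ 0.23740015, -0.41257255,  0.49340776]), 'torque': array([-0.04501727,  0.02463713,  0.01171402]), 'finger_gap': 1.000976910631}
top {'mtx': [[457.729, 0.0, 279.863], [0.0, 457.729, 205.599], [0.0, 0.0, 1.0]], 'cam_to_world': [[-0.009, 0.999, -0.046, 0.498], [-1.0, -0.008, 0.02, -0.052], [0.02, 0.046, 0.999, 1.477], [0.0, 0.0, 0.0, 1.0]]}
side {'mtx': [[478.507, 0.0, 285.793], [0.0, 478.507, 204.833], [0.0, 0.0, 1.0]], 'cam_to_world': [[0.994, 0.068, -0.091, 0.45], [-0.113, 0.644, -0.757, -0.952], [0.007, 0.762, 0.647, 0.865], [0.0, 0.0, 0.0, 1.0]]}
wrist {'mtx': [[367.368, 0.0, 282.186], [0.0, 367.368, 209.919], [0.0, 0.0, 1.0]], 'cam_to_world': [[0.298, -0.905, -0.303, 0.094], [0.954, 0.283, 0.095, 0.573], [-0.001, -0.318, 0.948, 0.373], [0.0, 0.0, 0.0, 1.0]]}
0.0187
```

View pics/top0.png

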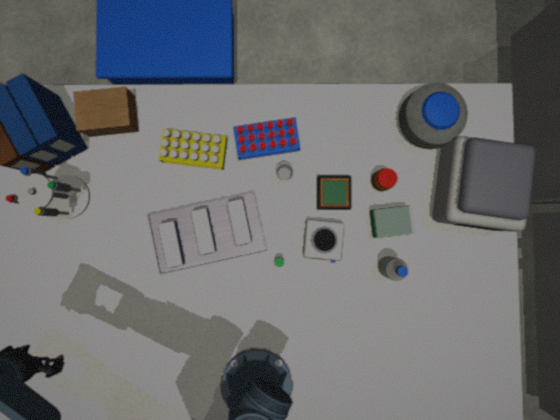

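View pics/side0.png

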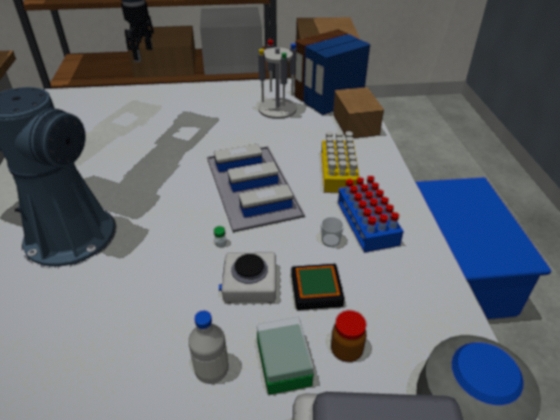

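View pics/wrist0.png

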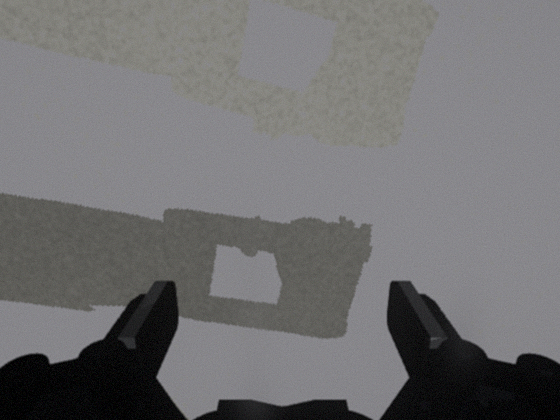

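The top view shows the tray with three cases at about (171,242), (203,230) and (239,221), the mixer pad at (324,239), the reader window at (334,192) and the vial at (279,261). The side view agrees with that. The wrist view shows only bare table.

```bash
cat > h.py <<'E'
import numpy as np,cv2
from scipy.spatial.transform import Rotation as R
from bench import manip
def cast(px,z,cal):
    K=cal["mtx"];T=np.array(cal["cam_to_world"])
    px=np.atleast_2d(np.array(px,float))
    d=np.c_[px,np.ones(len(px))]@np.linalg.inv(K).T
    d=d*[1,-1,-1]@T[:3,:3].T if False else (d*np.array([1,-1,-1]))@T[:3,:3].T
    o=T[:3,3]; t=(z-o[2])/d[:,2]
    return (o+d*t[:,None])[:,:2]
def proj(P,cal):
    T=np.linalg.inv(cal["cam_to_world"]);P=np.atleast_2d(P)
    c=P@T[:3,:3].T+T[:3,3]; c=c*np.array([1,-1,-1]); u=c@np.array(cal["mtx"]).T
    return u[:,:2]/u[:,2:]
def snap(n,f):
    c=manip.calibration(n); im=manip.camera(n)
    cv2.imwrite(f"pics/{f}.png",im[:,:,::-1]); return im,c
def rect(mask,z,cal,amin):
    out=[]
    cs,_=cv2.findContours(mask.astype(np.uint8),cv2.RETR_EXTERNAL,cv2.CHAIN_APPROX_NONE)
    for c in cs:
        if cv2.contourArea(c)<amin: continue
        w=cast(c[:,0,:],z,cal); r=cv2.minAreaRect((w*1000).astype(np.float32))
        out.append((c[:,0].mean(0).round(),r))
    return out
E
python3 - <<'E'
from h import *
cal=manip.calibration("top")
im=cv2.imread("pics/top0.png")[:,:,::-1].astype(int)
print(im[242,168],im[225,203],im[225,222],im[250,220],im[239,324],im[192,334])
g=im.min(2)
m=np.zeros(g.shape,bool); sub=slice(185,275),slice(145,270)
for r in (190,215,230): print(g[r,150:262:2])
E
python3 - <<'E'
import cv2
im=cv2.imread("pics/top0.png")[180:280,140:350]
cv2.imwrite("pics/crop0.png",cv2.resize(im,None,fx=3.8,fy=3.8,interpolation=cv2.INTER_CUBIC))
E
```

```text
[144 142 141] [143 142 142] [143 136 139] [142 135 140] [35 30 33] [49 86 58]
[142 145 141 141 139 141 140 140 144 142 139 144 142 143 141 141 142 143
 141 142 143 144 142 145 141 144 142 141 143 142 140 139 144 143 143 142
 141 140 145 139 139 145 142 143 145 143 142 144 144 136 130 123 135 143
 144 143]
[118 122 125 127 127 124 125 128 128 126 124 125 127 129 128 127 122 130
 128 132 123 138 143 142 140 143 142 143 135  55 115 134 133 134 130 131
 136 134 135 124 133 143 144 142 142 139 141 137  92 136 139 138 138 137
 126 134]
[124 111 125 126 125 139 139 144 140 143 142 142 130  55  62 118 129 128
 128 129 130 127 124 141 143 141 138 143 142 142 107  68 133 137 134 137
 135 133 133 133 131 118 139 142 144 145 141 144 144 119  99 140 139 140
 140 138]
```

View pics/crop0.png

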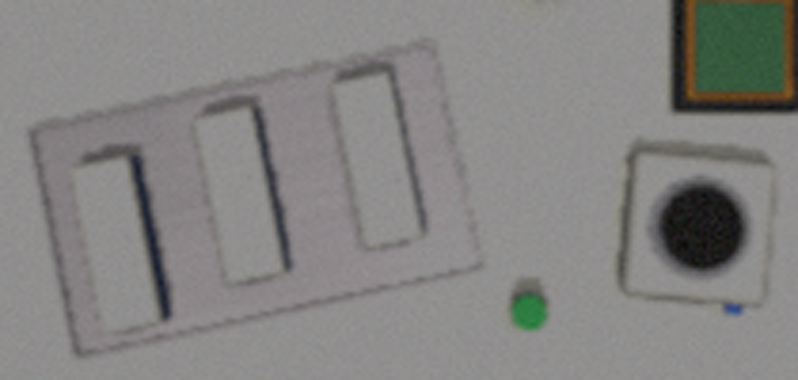

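Run:
```python
from h import *
cal=manip.calibration("top")
for n,q in dict(L=[(74,163),(136,155),(162,322),(104,332)],M=[(196,112),(254,102),(286,268),(230,285)],R=[(333,80),(390,70),(425,235),(368,248)]).items():
    p=(np.array(q,float)+.5)/3.8-.5+[140,180]
    w=cast(p,.054,cal)*1000; print(n,w.mean(0).round(1),cv2.minAreaRect(w.astype(np.float32)), [round(np.degrees(np.arctan2(*(w[i]-w[j])[::-1])),1) for i,j in((0,3),(1,2))])
for n,z,sel in (("top",.07,None),("side",.07,None)):
    c=manip.calibration(n); im=cv2.imread(f"pics/{n}0.png").astype(int); mx=im.max(2)
    k=(mx<75)
    win=(slice(222,256),slice(306,342)) if n=="top" else (slice(248,290),slice(228,272))
    m=np.zeros(k.shape,bool); m[win]=k[win]; ys,xs=np.nonzero(m); 
    cs,_=cv2.findContours(m.astype(np.uint8),0,1); b=max(cs,key=cv2.contourArea); e=cv2.minEnclosingCircle(b);
    print(n,"pad",cast([[xs.mean(),ys.mean()]],.07,c)*1000,len(xs))
    g=(im[...,1]-im[...,2]>15)&(im[...,1]-im[...,0]>10)
    win=(slice(170,212),slice(315,352)) if n=="top" else (slice(262,305),slice(290,345))
    m=np.zeros(g.shape,bool); m[win]=g[win]
    print("win",[(a,r) for a,r in rect(m,.035,c,50)])
    # wide rect for black reader
for n in("top",):
    c=manip.calibration(n); print(cast([[279,261]],.05,c),cast([[284,170]],.06,c),cast([[390,178]],.09,c),cast([[400,270]],.17,c), cast([[390,220]],.07,c))
```

```text
L [448.3 256.5] ((448.7210388183594, 256.973876953125), (139.18983459472656, 50.5198860168457), 9.173441886901855) [np.float64(10.2), np.float64(8.9)]
M [488.9 157.3] ((488.22869873046875, 156.95225524902344), (143.48654174804688, 47.78726577758789), 11.033127784729004) [np.float64(11.0), np.float64(10.7)]
R [515.2  45.3] ((515.4298706054688, 45.317115783691406), (140.032470703125, 47.508296966552734), 11.490925788879395) [np.float64(11.5), np.float64(11.6)]
top pad [[ 456.80508798 -215.97913743]] 391
win [(array([334., 192.]), ((605.2651977539062, -252.97120666503906), (70.24734497070312, 69.83810424804688), 89.53184509277344))]
side pad [[ 456.90181414 -224.87446519]] 644
win [(array([317., 281.]), ((606.2118530273438, -252.2232666015625), (69.5425796508789, 71.5440444946289), 88.90908813476562))]
[[ 0.39077542 -0.07655933]] [[ 0.67313572 -0.09450507]] [[ 0.64268134 -0.41744854]] [[ 0.37051212 -0.41970879]] [[ 0.51462497 -0.4200862 ]]
```

```bash
cat >> h.py <<'E'
def plan(p,yaw=None,z_w=None):
    """needed tool turn (5deg units) to level+yaw (tool y along case y mod 180), then shift mm in tool axes after turn"""
    s=manip.state(); Rc=R.from_rotvec(s["eef_rot"])
    M=Rc.as_matrix()
    if yaw is None:
        yy=np.arctan2(M[1,1],M[0,1])-np.pi/2
    else: yy=np.radians(yaw)
    best=None
    for k in (0,np.pi):
        y=np.array([-np.sin(yy+k),np.cos(yy+k),0]);z=np.array([0,0,-1.]);x=np.cross(y,z)
        Rt=R.from_matrix(np.c_[x,y,z]); d=(Rc.inv()*Rt).as_rotvec()
        if best is None or np.linalg.norm(d)<np.linalg.norm(best[0]): best=(d,Rt)
    d,Rt=best; p=np.array(p)
    sh=Rt.inv().apply(p-s["tcp_pos"])*1000; shc=Rc.inv().apply(p-s["tcp_pos"])*1000
    print("tcp",s["tcp_pos"].round(4),"t",round(s["time"],2),"turn(5deg)",(np.degrees(d)/5).round(2),"shift after turn",sh.round(1),"| before turn",shc.round(1),"q6",s["joints"][5].round(2),"F",s["contact_force"].round(1),"T",s["torque"].round(3),"gap",round(s["finger_gap"]*85.4,1))
E
python3 - <<'E'
from h import *
plan([.448,.2565,.2],9.5)
M=R.from_rotvec(manip.state()["eef_rot"]).as_matrix();print(M.round(3))
E
```

```text
tcp [0.1712 0.5485 0.2306] t 0.15 turn(5deg) [-0.01 -0.01 -5.37] shift after turn [-224.8 -333.7   30.6] | before turn [-351.2 -196.1   30.8] q6 -0.21 F [-0.5 -0.2  1.4] T [ 0.062  0.037 -0.016] gap 85.6
[[-0.955  0.298 -0.001]
 [ 0.298  0.954 -0.001]
 [ 0.    -0.001 -1.   ]]
```

```bash
python3 -m creep '[{"az":-1.34},{"az":-1.34},{"az":-1.34},{"az":-1.35},{"tx":-20,"ty":-30,"tz":3},{"tx":-20,"ty":-30,"tz":3},{"tx":-20,"ty":-30,"tz":3},{"tx":-20,"ty":-30,"tz":3},{"tx":-20,"ty":-30,"tz":3},{"tx":-20,"ty":-30,"tz":3}]' 60
python3 -m creep '[{"tx":-20,"ty":-30,"tz":3},{"tx":-20,"ty":-30,"tz":3},{"tx":-20,"ty":-30,"tz":3},{"tx":-20,"ty":-30,"tz":3},{"tx":-20,"ty":-30,"tz":1},{"tx":-4,"ty":-3},{"tx":0}]'
python3 - <<'E'
from h import *
plan([.448,.2565,.2],9.5)
snap("wrist","w1")
E
```

```text
tcp [0.1712 0.5485 0.2306] t 0.15 turn(5deg) [-0.01 -0.01 -5.37] shift after turn [-224.8 -333.7   30.6] | before turn [-351.2 -196.1   30.8] q6 -0.21 F [-0.5 -0.2  1.4] T [ 0.062  0.037 -0.016] gap 85.6invalid input
invalid input
```

View pics/w1.png

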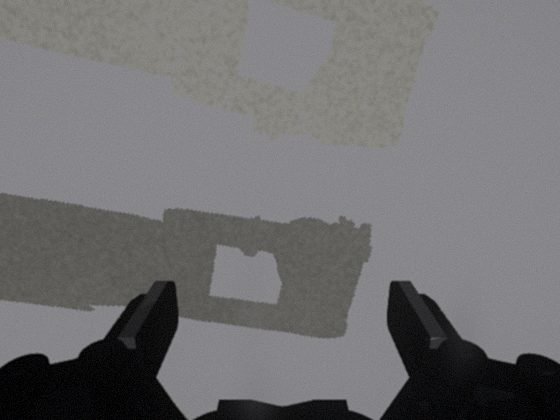

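The rows were refused and the arm hasn't moved. It looks like every key has to be given.

```bash
python3 -m creep '[{"fingers":85,"tx":0,"ty":0,"tz":0,"ax":0,"ay":0,"az":-1.34},{"fingers":85,"tx":0,"ty":0,"tz":0,"ax":0,"ay":0,"az":-1.34},{"fingers":85,"tx":0,"ty":0,"tz":0,"ax":0,"ay":0,"az":-1.34},{"fingers":85,"tx":0,"ty":0,"tz":0,"ax":0,"ay":0,"az":-1.34},{"fingers":85,"tx":-20,"ty":-30,"tz":3,"ax":0,"ay":0,"az":0},{"fingers":85,"tx":-20,"ty":-30,"tz":3,"ax":0,"ay":0,"az":0},{"fingers":85,"tx":-20,"ty":-30,"tz":3,"ax":0,"ay":0,"az":0},{"fingers":85,"tx":-20,"ty":-30,"tz":3,"ax":0,"ay":0,"az":0},{"fingers":85,"tx":-20,"ty":-30,"tz":3,"ax":0,"ay":0,"az":0},{"fingers":85,"tx":-20,"ty":-30,"tz":3,"ax":0,"ay":0,"az":0}]' 60
python3 -m creep '[{"fingers":85,"tx":-20,"ty":-30,"tz":3,"ax":0,"ay":0,"az":0},{"fingers":85,"tx":-20,"ty":-30,"tz":3,"ax":0,"ay":0,"az":0},{"fingers":85,"tx":-20,"ty":-30,"tz":3,"ax":0,"ay":0,"az":0},{"fingers":85,"tx":-20,"ty":-30,"tz":3,"ax":0,"ay":0,"az":0},{"fingers":85,"tx":-20,"ty":-30,"tz":1,"ax":0,"ay":0,"az":0},{"fingers":85,"tx":-4,"ty":-3,"tz":0,"ax":0,"ay":0,"az":0},{"fingers":85,"tx":0,"ty":0,"tz":0,"ax":0,"ay":0,"az":0}]'
python3 - <<'E'
from h import *
plan([.448,.2565,.2],9.5)
snap("wrist","w2")
E
```

```text
time: 1.03
tcp_pos: [0.3201, 0.3896, 0.2131]
eef_rot: [-0.26, 3.131, 0.0]
contact_force: [0.4, 0.0, -0.3]
finger_gap: 0.993
time: 1.62
tcp_pos: [0.4485, 0.2556, 0.2001]
eef_rot: [0.253, -3.131, 0.0]
contact_force: [-1.0, 0.5, -0.8]
finger_gap: 0.994
tcp [0.4485 0.2556 0.2001] t 1.62 turn(5deg) [-0.   -0.   -0.06] shift after turn [0.3 1.  0.1] | before turn [0.3 1.  0.1] q6 -1.44 F [-1.   0.5 -0.8] T [0.018 0.005 0.017] gap 84.9
```

View pics/w2.png

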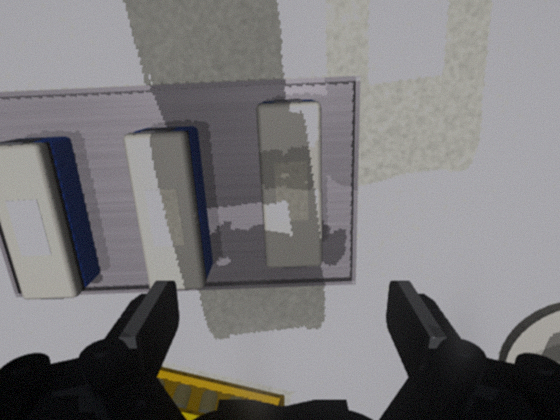

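The wrist view shows the lid of case L with corners near (259,102), (320,101), (322,264) and (267,267). The lid of M is at (127,135) to (211,286), and R is at the left edge of the picture.

Run:
```python
from h import *
cal=manip.calibration("wrist")
for n,q in dict(L=[(259,102),(320,101),(322,264),(267,267)],M=[(127,135),(191,129),(205,286),(148,290)]).items():
    w=cast(q,.054,cal)*1000; print(n,w.mean(0).round(1),w.round(0).tolist(),cv2.minAreaRect(w.astype(np.float32)),[round(np.degrees(np.arctan2(*(w[j]-w[i])[::-1])),1) for i,j in((0,3),(1,2))])
    plan([*(w.mean(0)/1000),.014],9.5)
im=cv2.imread("pics/w2.png")[80:310,100:400]
cv2.imwrite("pics/w2c.png",cv2.resize(im,None,fx=2.6,fy=2.6,interpolation=cv2.INTER_CUBIC))
```

```text
L [444.4 264.3] [[381.0, 228.0], [373.0, 273.0], [507.0, 301.0], [517.0, 255.0]] ((444.50311279296875, 264.8199462890625), (138.701904296875, 48.1027946472168), 11.054415702819824) [np.float64(11.1), np.float64(11.9)]
tcp [0.4473 0.2567 0.2001] t 1.67 turn(5deg) [ 0.   -0.01 -0.04] shift after turn [  1.6   7.9 186.1] | before turn [  1.5   7.9 186.1] q6 -1.44 F [ 0.3  0.9 -0.5] T [0.041 0.06  0.008] gap 84.9
M [483.3 166.2] [[422.0, 130.0], [409.0, 179.0], [545.0, 203.0], [557.0, 153.0]] ((483.169189453125, 165.90879821777344), (140.8504180908203, 51.28666305541992), 9.989290237426758) [np.float64(9.5), np.float64(10.0)]
tcp [0.4473 0.2567 0.2001] t 1.67 turn(5deg) [ 0.   -0.01 -0.04] shift after turn [-20.5 -95.2 186.1] | before turn [-21.  -95.2 186. ] q6 -1.44 F [ 0.3  0.9 -0.5] T [0.041 0.06  0.008] gap 84.9
```

View pics/w2c.png

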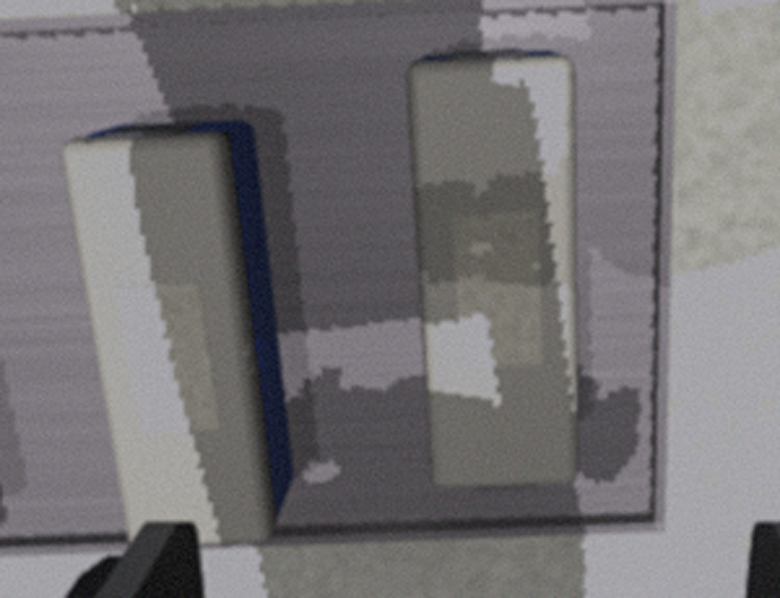

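Run:
```python
from h import *
im=cv2.imread("pics/side0.png")[135:235,195:310]
cv2.imwrite("pics/sc.png",cv2.resize(im,None,fx=5.5,fy=5.5,interpolation=cv2.INTER_CUBIC))
snap("wrist","w3"); snap("top","t3")
plan([.4445,.264,.014],10.5)
a=cv2.imread("pics/t3.png")[180:280,140:350]
cv2.imwrite("pics/t3c.png",cv2.resize(a,None,fx=3.8,fy=3.8,interpolation=cv2.INTER_CUBIC))
print(cv2.absdiff(cv2.imread("pics/w2.png"),cv2.imread("pics/w3.png")).mean())
```

```text
tcp [0.4462 0.2579 0.2001] t 1.77 turn(5deg) [ 0.   -0.01 -0.2 ] shift after turn [  0.6   6.3 186.1] | before turn [  0.6   6.2 186.1] q6 -1.44 F [0.2 0.2 0.1] T [-0.058 -0.007 -0.042] gap 85.3
4.950559807256236
```

View pics/sc.png

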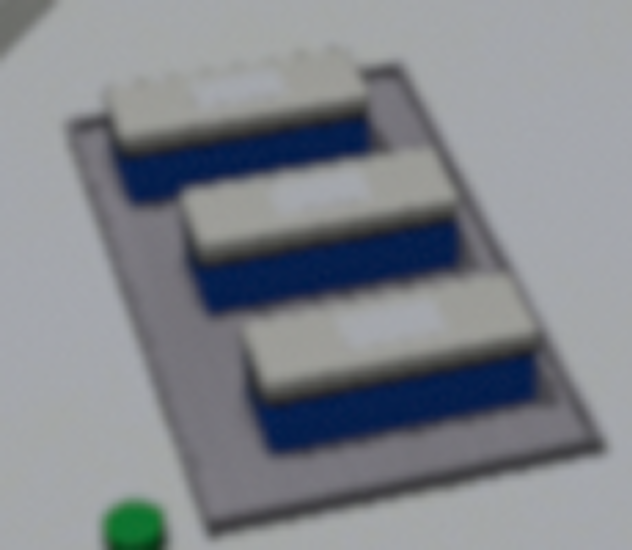

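View pics/w3.png

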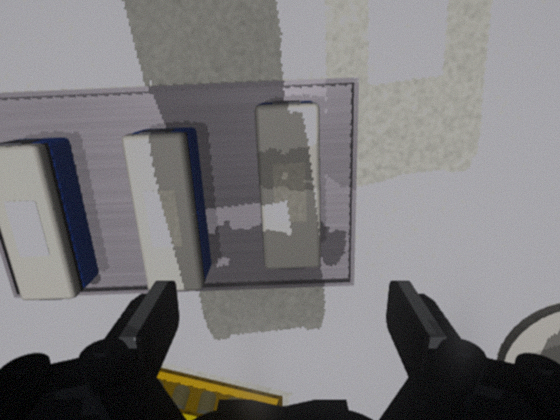

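Run:
```python
from h import *
c=manip.calibration("side")
print("side L M R",(cast([(238.1,151.4),(253.2,169),(266.3,193.7)],.054,c)*1000).round(1))
cal=manip.calibration("wrist")
print("wrist lab",(cast([(291,192),(162,218)],.054,cal)*1000).round(1))
print((cast(np.array([(257,103),(319,102),(320,265),(266,267)]),.054,cal).mean(0)*1000).round(1))
ct=manip.calibration("top")
# tray: corners
p=(np.array([(32,129),(433,40),(482,266),(78,354)])+.5)/3.8-.5+[140,180]
print("tray top",(cast(p,.012,ct)*1000).round(1),(cast(p,.012,ct)*1000).mean(0))
p=(np.array([(70,123),(398,68),(603,447),(212,530)])+.5)/5.5-.5+[195,135]
print("tray side",(cast(p,.012,c)*1000).round(1),(cast(p,.012,c)*1000).mean(0))
plan([.4445,.264,.014],10.5)
```

```text
side L M R [[449.2 258.6]
 [488.8 164.1]
 [516.9  47.9]]
wrist lab [[445.6 264.9]
 [485.5 162.5]]
[444.1 264.4]
tray top [[542.6 338.3]
 [614.8   2.2]
 [424.4 -37.6]
 [354.8 299.4]] [484.17011445 150.57392519]
tray side [[352.7 300.3]
 [542.1 337.2]
 [613.7  -5.1]
 [422.5 -43.9]] [482.75330809 147.10934342]
tcp [0.4462 0.2579 0.2001] t 1.77 turn(5deg) [ 0.   -0.01 -0.2 ] shift after turn [  0.6   6.3 186.1] | before turn [  0.6   6.2 186.1] q6 -1.44 F [0.2 0.2 0.1] T [-0.058 -0.007 -0.042] gap 85.3
```

View pics/t3c.png

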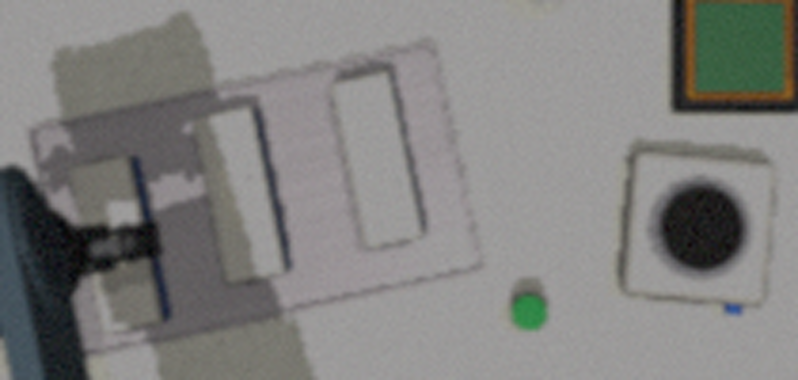

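```bash
python3 -m creep '[{"fingers":85,"tx":0.5,"ty":4,"tz":20,"ax":0,"ay":0,"az":-0.2},{"fingers":85,"tx":0,"ty":0,"tz":30,"ax":0,"ay":0,"az":0},{"fingers":85,"tx":0,"ty":0,"tz":30,"ax":0,"ay":0,"az":0},{"fingers":85,"tx":0,"ty":0,"tz":20,"ax":0,"ay":0,"az":0},{"fingers":85,"tx":0,"ty":0,"tz":0,"ax":0,"ay":0,"az":0},{"fingers":85,"tx":0,"ty":0,"tz":0,"ax":0,"ay":0,"az":0}]'
python3 - <<'E'
from h import *
plan([.446,.261,.014],10.5)
snap("wrist","w4")
E
```

```text
time: 2.27
tcp_pos: [0.4443, 0.2619, 0.0997]
eef_rot: [0.289, -3.126, 0.001]
contact_force: [0.4, 0.9, 0.4]
finger_gap: 0.99
tcp [0.4443 0.2619 0.0997] t 2.27 turn(5deg) [-0.   -0.03  0.01] shift after turn [-1.6 -1.2 85.7] | before turn [-1.8 -1.2 85.7] q6 -1.45 F [0.4 0.9 0.4] T [0.021 0.051 0.023] gap 84.6
```

View pics/w4.png

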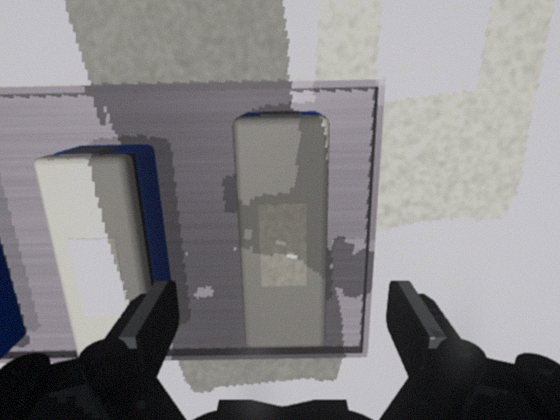

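Run:
```python
from h import *
cal=manip.calibration("wrist")
w=cast([(234,117),(328,117),(324,346),(247,346)],.054,cal)*1000
print(w.mean(0),w.round(),cast([(284,245)],.054,cal)*1000,[round(np.degrees(np.arctan2(*(w[j]-w[i])[::-1])),1) for i,j in((0,3),(1,2))])
plan([*(w.mean(0)/1000),.014],10.5)
```

```text
[448.44720631 263.02351352] [[385. 226.]
 [376. 272.]
 [512. 301.]
 [521. 253.]] [[449.13793032 263.44132211]] [np.float64(11.5), np.float64(11.8)]
tcp [0.4457 0.2621 0.1011] t 2.32 turn(5deg) [0.   0.   0.01] shift after turn [-2.9  0.4 87.1] | before turn [-2.9  0.4 87.1] q6 -1.45 F [0.1 0.1 0.1] T [ 0.005  0.011 -0.021] gap 84.9
```

```bash
python3 -m creep '[{"fingers":85,"tx":-3,"ty":0.5,"tz":25,"ax":0,"ay":0,"az":-0.2},{"fingers":85,"tx":0,"ty":0,"tz":25,"ax":0,"ay":0,"az":0},{"fingers":85,"tx":0,"ty":0,"tz":25,"ax":0,"ay":0,"az":0},{"fingers":85,"tx":0,"ty":0,"tz":12,"ax":0,"ay":0,"az":0},{"fingers":85,"tx":0,"ty":0,"tz":0,"ax":0,"ay":0,"az":0},{"fingers":40,"tx":0,"ty":0,"tz":0,"ax":0,"ay":0,"az":0},{"fingers":40,"tx":0,"ty":0,"tz":0,"ax":0,"ay":0,"az":0},{"fingers":40,"tx":0,"ty":0,"tz":0,"ax":0,"ay":0,"az":0},{"fingers":40,"tx":0,"ty":0,"tz":0,"ax":0,"ay":0,"az":0},{"fingers":40,"tx":0,"ty":0,"tz":0,"ax":0,"ay":0,"az":0}]' 60
python3 - <<'E'
from h import *
plan([.4484,.263,.014],11.5)
snap("wrist","w5")
E
```

```text
time: 3.15
tcp_pos: [0.4505, 0.2627, 0.0154]
eef_rot: [-0.313, 3.122, 0.002]
contact_force: [-0.5, 1.1, 7.1]
finger_gap: 0.578
tcp [0.4505 0.2627 0.0154] t 3.15 turn(5deg) [ 0.01  0.04 -0.01] shift after turn [2.  0.7 1.4] | before turn [2.1 0.7 1.4] q6 -1.47 F [-0.5  1.1  7.1] T [ 0.101  0.143 -0.016] gap 49.4
```

View pics/w5.png

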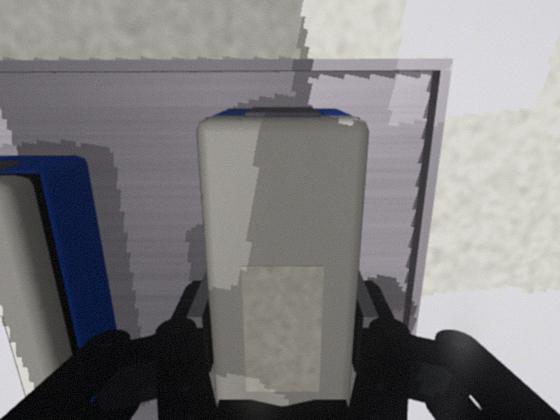

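Gripped at 49.4 mm. Next I'll lift it and shake it.

```bash
cat > r.py <<'E'
from h import *
Fs=[];Ts=[]
for i in range(3):
    s=manip.state(); Fs.append(s["contact_force"]);Ts.append(s["torque"]); manip.camera("top")
s=manip.state();Fs.append(s["contact_force"]);Ts.append(s["torque"])
M=R.from_rotvec(s["eef_rot"]).as_matrix()
print("t",round(s["time"],2),"tcp",s["tcp_pos"].round(4),"zaxis",M[:,2].round(3),"F",np.mean(Fs,0).round(2),"Tworld",np.mean(Ts,0).round(3),"T about tool x,y,z",[ (t@M).round(3).tolist() for t in (np.mean(Ts,0),)], "std",np.std(Ts,0).round(3),"gap",s["finger_gap"]*85.4)
E
python3 -m creep '[{"fingers":40,"tx":0,"ty":0,"tz":-12,"ax":0,"ay":0,"az":0},{"fingers":40,"tx":0,"ty":0,"tz":-25,"ax":0,"ay":0,"az":0},{"fingers":40,"tx":0,"ty":0,"tz":-25,"ax":0,"ay":0,"az":0},{"fingers":40,"tx":0,"ty":0,"tz":-25,"ax":0,"ay":0,"az":0},{"fingers":40,"tx":0,"ty":0,"tz":-25,"ax":0,"ay":0,"az":0},{"fingers":40,"tx":0,"ty":0,"tz":-13,"ax":0,"ay":0,"az":0},{"fingers":40,"tx":0,"ty":0,"tz":0,"ax":0,"ay":0,"az":0},{"fingers":40,"tx":0,"ty":0,"tz":0,"ax":0,"ay":0,"az":0}]'; python3 r.py
python3 -m creep '[{"fingers":40,"tx":0,"ty":0,"tz":0,"ax":0,"ay":1,"az":0},{"fingers":40,"tx":0,"ty":0,"tz":0,"ax":0,"ay":1,"az":0},{"fingers":40,"tx":0,"ty":0,"tz":0,"ax":0,"ay":1,"az":0},{"fingers":40,"tx":0,"ty":0,"tz":0,"ax":0,"ay":1,"az":0},{"fingers":40,"tx":0,"ty":0,"tz":0,"ax":0,"ay":1,"az":0},{"fingers":40,"tx":0,"ty":0,"tz":0,"ax":0,"ay":0,"az":0},{"fingers":40,"tx":0,"ty":0,"tz":0,"ax":0,"ay":0,"az":0},{"fingers":40,"tx":0,"ty":0,"tz":0,"ax":0,"ay":0,"az":0},{"fingers":40,"tx":0,"ty":0,"tz":0,"ax":0,"ay":0,"az":0}]'; python3 r.py
```

```text
time: 3.87
tcp_pos: [0.4491, 0.2621, 0.1393]
eef_rot: [-0.313, 3.124, 0.001]
contact_force: [-0.3, -0.1, -2.8]
finger_gap: 0.58
t 4.02 tcp [0.4476 0.2617 0.1368] zaxis [-0.003 -0.001 -1.   ] F [-0.23 -0.14 -3.29] Tworld [ 0.034 -0.056 -0.005] T about tool x,y,z [[-0.022, -0.061, 0.005]] std [0.047 0.038 0.033] gap 49.32693529466876
time: 4.77
tcp_pos: [0.4481, 0.2621, 0.1383]
eef_rot: [0.271, -2.694, 0.06]
contact_force: [0.1, 0.7, -4.3]
finger_gap: 0.578
t 4.92 tcp [0.4485 0.2622 0.1391] zaxis [-0.413 -0.084 -0.907] F [ 0.18  0.4  -3.28] Tworld [ 0.06  -0.339  0.014] T about tool x,y,z [[0.014, -0.344, -0.009]] std [0.02  0.043 0.011] gap 49.70870720495302
```

```bash
python3 -m creep '[{"fingers":40,"tx":0,"ty":0,"tz":0,"ax":0,"ay":-1,"az":0},{"fingers":40,"tx":0,"ty":0,"tz":0,"ax":0,"ay":-1,"az":0},{"fingers":40,"tx":0,"ty":0,"tz":0,"ax":0,"ay":-1,"az":0},{"fingers":40,"tx":0,"ty":0,"tz":0,"ax":0,"ay":-1,"az":0},{"fingers":40,"tx":0,"ty":0,"tz":0,"ax":0,"ay":-1,"az":0},{"fingers":40,"tx":0,"ty":0,"tz":0,"ax":0,"ay":0,"az":0},{"fingers":40,"tx":0,"ty":0,"tz":0,"ax":0,"ay":0,"az":0},{"fingers":40,"tx":0,"ty":0,"tz":0,"ax":0,"ay":0,"az":0}]'; python3 r.py
python3 -m creep '[{"fingers":40,"tx":0,"ty":0,"tz":0,"ax":0,"ay":-1,"az":0},{"fingers":40,"tx":0,"ty":0,"tz":0,"ax":0,"ay":-1,"az":0},{"fingers":40,"tx":0,"ty":0,"tz":0,"ax":0,"ay":-1,"az":0},{"fingers":40,"tx":0,"ty":0,"tz":0,"ax":0,"ay":-1,"az":0},{"fingers":40,"tx":0,"ty":0,"tz":0,"ax":0,"ay":-1,"az":0},{"fingers":40,"tx":0,"ty":0,"tz":0,"ax":0,"ay":0,"az":0},{"fingers":40,"tx":0,"ty":0,"tz":0,"ax":0,"ay":0,"az":0},{"fingers":40,"tx":0,"ty":0,"tz":0,"ax":0,"ay":0,"az":0},{"fingers":40,"tx":0,"ty":0,"tz":0,"ax":0,"ay":0,"az":0}]'; python3 r.py
python3 -m creep '[{"fingers":40,"tx":0,"ty":0,"tz":0,"ax":0,"ay":1,"az":0},{"fingers":40,"tx":0,"ty":0,"tz":0,"ax":0,"ay":1,"az":0},{"fingers":40,"tx":0,"ty":0,"tz":0,"ax":0,"ay":1,"az":0},{"fingers":40,"tx":0,"ty":0,"tz":0,"ax":0,"ay":1,"az":0},{"fingers":40,"tx":0,"ty":0,"tz":0,"ax":0,"ay":1,"az":0},{"fingers":40,"tx":0,"ty":0,"tz":0,"ax":0,"ay":0,"az":0},{"fingers":40,"tx":0,"ty":0,"tz":0,"ax":0,"ay":0,"az":0},{"fingers":40,"tx":0,"ty":0,"tz":0,"ax":0,"ay":0,"az":0}]'; python3 r.py
```

```text
time: 5.58
tcp_pos: [0.4492, 0.2622, 0.1391]
eef_rot: [0.313, -3.126, -0.0]
contact_force: [0.3, -0.1, -3.8]
finger_gap: 0.576
t 5.73 tcp [0.4497 0.2621 0.1384] zaxis [-0.001 -0.    -1.   ] F [ 0.09 -0.25 -3.49] Tworld [-0.004  0.035 -0.005] T about tool x,y,z [[-0.003, 0.035, 0.005]] std [0.017 0.041 0.023] gap 49.0762357391769
time: 6.48
tcp_pos: [0.4505, 0.2623, 0.1393]
eef_rot: [-0.269, 2.693, 0.06]
contact_force: [-0.1, 1.2, -3.6]
finger_gap: 0.576
t 6.63 tcp [0.4499 0.2622 0.1388] zaxis [ 0.414  0.084 -0.906] F [-0.19  0.09 -3.29] Tworld [-0.07   0.314  0.003] T about tool x,y,z [[0.004, 0.322, -0.005]] std [0.029 0.016 0.013] gap 49.59679376892232
time: 7.3
tcp_pos: [0.4484, 0.262, 0.1377]
eef_rot: [-0.313, 3.125, -0.0]
contact_force: [-1.1, 0.1, -2.8]
finger_gap: 0.574
t 7.45 tcp [0.4479 0.262  0.1382] zaxis [ 0.001  0.    -1.   ] F [-0.29 -0.13 -3.16] Tworld [ 0.009 -0.059  0.004] T about tool x,y,z [[0.003, -0.06, -0.004]] std [0.014 0.024 0.016] gap 49.591182071346104
```

Ambiguous so far: the level-state difference is 0.095 N m, with noise of about 0.03. I need longer averages.

```bash
cat > r2.py <<'E'
from h import *
T=[];U=[];F=[]
for i in range(12):
    s=manip.state(); M=R.from_rotvec(s["eef_rot"]).as_matrix()
    T.append((s["torque"]@M)); U.append(s["tau"][4]);F.append(s["contact_force"][2]); manip.camera("top")
T=np.array(T)
print("t",round(s["time"],2),"Ttool",T.mean(0).round(3),"sem",(T.std(0)/12**.5).round(3),"each y",T[:,1].round(2),"tau5",np.mean(U).round(4),np.std(U).round(4),"Fz",np.mean(F).round(2))
E
python3 r2.py
python3 -m creep '[{"fingers":40,"tx":0,"ty":0,"tz":0,"ax":0,"ay":1,"az":0},{"fingers":40,"tx":0,"ty":0,"tz":0,"ax":0,"ay":1,"az":0},{"fingers":40,"tx":0,"ty":0,"tz":0,"ax":0,"ay":1,"az":0},{"fingers":40,"tx":0,"ty":0,"tz":0,"ax":0,"ay":1,"az":0},{"fingers":40,"tx":0,"ty":0,"tz":0,"ax":0,"ay":1,"az":0},{"fingers":40,"tx":0,"ty":0,"tz":0,"ax":0,"ay":0,"az":0},{"fingers":40,"tx":0,"ty":0,"tz":0,"ax":0,"ay":0,"az":0},{"fingers":40,"tx":0,"ty":0,"tz":0,"ax":0,"ay":0,"az":0},{"fingers":40,"tx":0,"ty":0,"tz":0,"ax":0,"ay":0,"az":0}]'; python3 -m creep '[{"fingers":40,"tx":0,"ty":0,"tz":0,"ax":0,"ay":-1,"az":0},{"fingers":40,"tx":0,"ty":0,"tz":0,"ax":0,"ay":-1,"az":0},{"fingers":40,"tx":0,"ty":0,"tz":0,"ax":0,"ay":-1,"az":0},{"fingers":40,"tx":0,"ty":0,"tz":0,"ax":0,"ay":-1,"az":0},{"fingers":40,"tx":0,"ty":0,"tz":0,"ax":0,"ay":-1,"az":0},{"fingers":40,"tx":0,"ty":0,"tz":0,"ax":0,"ay":0,"az":0},{"fingers":40,"tx":0,"ty":0,"tz":0,"ax":0,"ay":0,"az":0},{"fingers":40,"tx":0,"ty":0,"tz":0,"ax":0,"ay":0,"az":0}]'; python3 r2.py
```

```text
t 8.0 Ttool [-0.008 -0.056  0.002] sem [0.01  0.005 0.007] each y [-0.06 -0.1  -0.06 -0.07 -0.05 -0.05 -0.05 -0.02 -0.06 -0.06 -0.04 -0.06] tau5 0.0511 0.0081 Fz -2.99
time: 8.8
tcp_pos: [0.4485, 0.2622, 0.1387]
eef_rot: [0.271, -2.695, 0.06]
contact_force: [-0.4, 0.9, -3.0]
finger_gap: 0.578
time: 9.47
tcp_pos: [0.4491, 0.2622, 0.1393]
eef_rot: [-0.314, 3.126, 0.0]
contact_force: [0.5, 0.9, -3.2]
finger_gap: 0.572
t 10.02 Ttool [0.008 0.047 0.004] sem [0.008 0.006 0.012] each y [0.07 0.08 0.01 0.06 0.02 0.04 0.03 0.03 0.05 0.03 0.07 0.05] tau5 -0.0273 0.0211 Fz -2.75
```

```bash
python3 -m creep '[{"fingers":40,"tx":0,"ty":0,"tz":0,"ax":0,"ay":-0.5,"az":0},{"fingers":40,"tx":0,"ty":0,"tz":0,"ax":0,"ay":0.5,"az":0},{"fingers":40,"tx":0,"ty":0,"tz":0,"ax":0,"ay":0,"az":0},{"fingers":40,"tx":0,"ty":0,"tz":0,"ax":0,"ay":0,"az":0}]'; python3 r2.py
```

```text
time: 10.4
tcp_pos: [0.4493, 0.2621, 0.1384]
eef_rot: [-0.313, 3.125, 0.0]
contact_force: [0.1, -0.0, -3.3]
finger_gap: 0.574
t 10.95 Ttool [ 0.014  0.049 -0.008] sem [0.006 0.008 0.008] each y [0.05 0.   0.07 0.09 0.09 0.05 0.   0.06 0.04 0.03 0.03 0.08] tau5 -0.0444 0.0385 Fz -3.2
```

Run:
```python
from h import *
snap("wrist","w6"); snap("side","s6")
a=cv2.imread("pics/s6.png")[60:260,150:350]
cv2.imwrite("pics/s6c.png",cv2.resize(a,None,fx=3,fy=3))
```

```text
(no output)
```

View pics/w6.png

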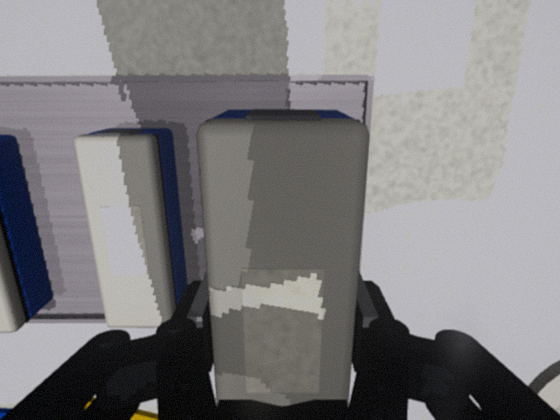

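View pics/s6c.png

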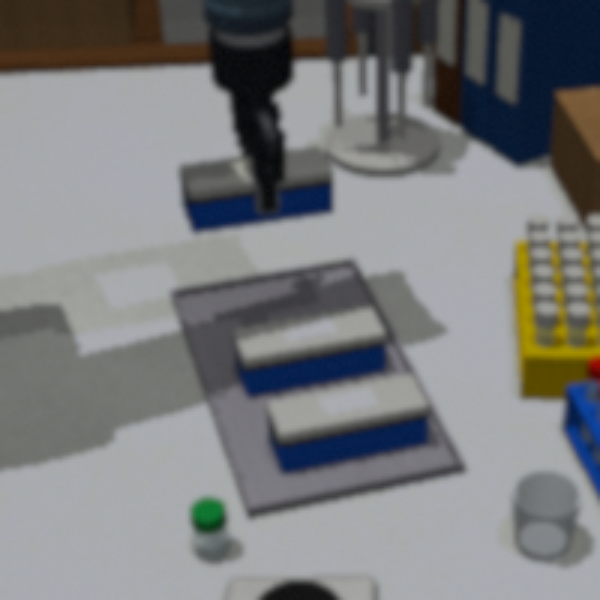

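```bash
python3 -m creep '[{"fingers":40,"tx":0,"ty":0,"tz":0,"ax":1,"ay":0,"az":0},{"fingers":40,"tx":0,"ty":0,"tz":0,"ax":1,"ay":0,"az":0},{"fingers":40,"tx":0,"ty":0,"tz":0,"ax":1,"ay":0,"az":0},{"fingers":40,"tx":0,"ty":0,"tz":0,"ax":1,"ay":0,"az":0},{"fingers":40,"tx":0,"ty":0,"tz":0,"ax":1,"ay":0,"az":0},{"fingers":40,"tx":0,"ty":0,"tz":0,"ax":0,"ay":0,"az":0},{"fingers":40,"tx":0,"ty":0,"tz":0,"ax":0,"ay":0,"az":0},{"fingers":40,"tx":0,"ty":0,"tz":0,"ax":0,"ay":0,"az":0}]'; python3 r2.py
python3 -m creep '[{"fingers":40,"tx":0,"ty":0,"tz":0,"ax":-1,"ay":0,"az":0},{"fingers":40,"tx":0,"ty":0,"tz":0,"ax":-1,"ay":0,"az":0},{"fingers":40,"tx":0,"ty":0,"tz":0,"ax":-1,"ay":0,"az":0},{"fingers":40,"tx":0,"ty":0,"tz":0,"ax":-1,"ay":0,"az":0},{"fingers":40,"tx":0,"ty":0,"tz":0,"ax":-1,"ay":0,"az":0},{"fingers":40,"tx":0,"ty":0,"tz":0,"ax":0,"ay":0,"az":0},{"fingers":40,"tx":0,"ty":0,"tz":0,"ax":0,"ay":0,"az":0}]'; python3 r2.py
```

```text
time: 11.77
tcp_pos: [0.4488, 0.2622, 0.1381]
eef_rot: [-0.302, 3.012, -0.664]
contact_force: [0.8, -0.8, -3.5]
finger_gap: 0.578
t 12.32 Ttool [-0.4    0.036 -0.018] sem [0.006 0.009 0.009] each y [ 0.06  0.    0.04  0.05  0.08  0.08  0.02  0.06  0.   -0.02  0.01  0.03] tau5 1.0937 0.0082 Fz -3.21
time: 12.95
tcp_pos: [0.4491, 0.2608, 0.1385]
eef_rot: [-0.309, 3.126, -0.003]
contact_force: [-0.6, 0.1, -2.7]
finger_gap: 0.58
t 13.5 Ttool [-0.006  0.063  0.01 ] sem [0.009 0.008 0.007] each y [0.03 0.09 0.03 0.07 0.07 0.02 0.09 0.09 0.12 0.07 0.03 0.04] tau5 -0.0572 0.0155 Fz -2.91
```

The ball is in this case. The moment depends on which way it was last tipped, and that survives a wiggle. The y-tip moment (0.333) is also below the x-tip moment (0.400), which a fixed load wouldn't give. Next I'll work out where the case sits in the grip and refine the pad centre.

Run:
```python
from h import *
cal=manip.calibration("wrist"); s=manip.state()
M=R.from_rotvec(s["eef_rot"]).as_matrix(); z=s["tcp_pos"][2]+.039
w=cast([(284,331)],z,cal); print("label in tool",((np.r_[w[0],z]-s["tcp_pos"])@M*1000).round(1))
w=cast([(201,124),(367,124)],z,cal); print("far edge",[((np.r_[a,z]-s["tcp_pos"])@M*1000).round(1) for a in w])
for n,win in (("side",(slice(245,295),slice(222,278))),("top",(slice(220,260),slice(302,346)))):
    c=manip.calibration(n); im=cv2.imread(f"pics/{n}0.png").max(2); m=np.zeros(im.shape,np.uint8); m[win]=(im[win]<85)
    cs,_=cv2.findContours(m,0,1); b=max(cs,key=cv2.contourArea)[:,0]; 
    w=cast(b,.07,c)*1000; print(n,"x",w[:,0].min().round(1),w[:,0].max().round(1),"y",w[:,1].min().round(1),w[:,1].max().round(1))
a=cv2.imread("pics/side0.png")[235:315,210:350]; cv2.imwrite("pics/padc.png",cv2.resize(a,None,fx=5,fy=5,interpolation=cv2.INTER_CUBIC))
```

```text
label in tool [  3.4   0.2 -39. ]
far edge [array([ 71.3, -22.9, -39. ]), array([ 71.3,  23. , -39. ])]
side x 422.4 493.3 y -264.7 -185.2
top x 421.3 491.9 y -249.1 -181.2
```

View pics/padc.png

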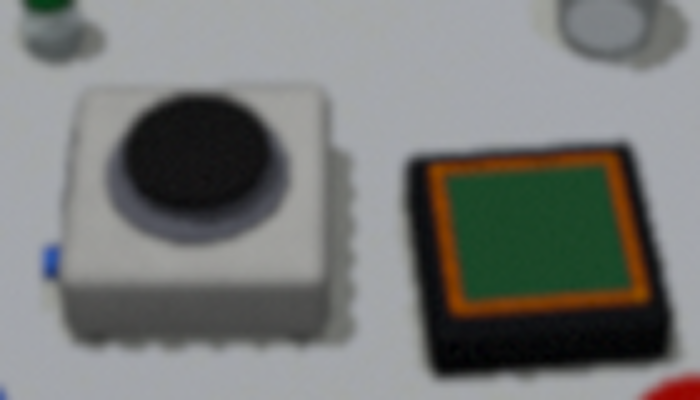

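Run:
```python
from h import *
c=manip.calibration("side"); p=np.array([(196.5,151),(123,151),(270,151),(196,95),(196,209)])/5+[210,235]-.4
print((cast(p,.07,c)*1000).round(1))
M=R.from_rotvec(manip.state()["eef_rot"]).as_matrix()
# target: case centre = tcp + 1.5mm tool x
plan([.457,-.217,.14],-6); plan([.457,-.217,.14],None)
```

```text
[[ 456.  -219.5]
 [ 423.4 -215.9]
 [ 488.7 -223. ]
 [ 457.7 -184.9]
 [ 453.9 -253.5]]
tcp [0.4487 0.2622 0.1382] t 13.55 turn(5deg) [-0.   -0.    3.49] shift after turn [ -58.3 -475.7   -1.8] | before turn [  87.2 -471.3   -1.7] q6 -1.47 F [-0.   0.7 -2.6] T [-0.006  0.083  0.004] gap 49.4
tcp [0.4487 0.2622 0.1382] t 13.55 turn(5deg) [-0. -0. -0.] shift after turn [  87.2 -471.3   -1.8] | before turn [  87.2 -471.3   -1.7] q6 -1.47 F [-0.   0.7 -2.6] T [-0.006  0.083  0.004] gap 49.4
```

```bash
python3 -m creep '[{"fingers":40,"tx":3,"ty":-15,"tz":0,"ax":0,"ay":0,"az":0},{"fingers":40,"tx":5,"ty":-29,"tz":0,"ax":0,"ay":0,"az":0},{"fingers":40,"tx":5.5,"ty":-30,"tz":0,"ax":0,"ay":0,"az":0},{"fingers":40,"tx":5.5,"ty":-30,"tz":0,"ax":0,"ay":0,"az":0},{"fingers":40,"tx":5.5,"ty":-30,"tz":0,"ax":0,"ay":0,"az":0},{"fingers":40,"tx":5.5,"ty":-30,"tz":0,"ax":0,"ay":0,"az":0},{"fingers":40,"tx":5.5,"ty":-30,"tz":0,"ax":0,"ay":0,"az":0},{"fingers":40,"tx":5.5,"ty":-30,"tz":0,"ax":0,"ay":0,"az":0},{"fingers":40,"tx":5.5,"ty":-30,"tz":0,"ax":0,"ay":0,"az":0},{"fingers":40,"tx":5.5,"ty":-30,"tz":0,"ax":0,"ay":0,"az":0}]'
python3 -m creep '[{"fingers":40,"tx":5.5,"ty":-30,"tz":0,"ax":0,"ay":0,"az":0},{"fingers":40,"tx":5.5,"ty":-30,"tz":0,"ax":0,"ay":0,"az":0},{"fingers":40,"tx":5.5,"ty":-30,"tz":0,"ax":0,"ay":0,"az":0},{"fingers":40,"tx":5.5,"ty":-30,"tz":0,"ax":0,"ay":0,"az":0},{"fingers":40,"tx":5.5,"ty":-30,"tz":0,"ax":0,"ay":0,"az":0},{"fingers":40,"tx":5.5,"ty":-30,"tz":0,"ax":0,"ay":0,"az":1},{"fingers":40,"tx":1,"ty":-8,"tz":0,"ax":0,"ay":0,"az":1.2},{"fingers":40,"tx":0,"ty":0,"tz":0,"ax":0,"ay":0,"az":1.2},{"fingers":40,"tx":0,"ty":0,"tz":0,"ax":0,"ay":0,"az":0},{"fingers":40,"tx":0,"ty":0,"tz":0,"ax":0,"ay":0,"az":0}]'
python3 - <<'E'
from h import *
plan([.4585,-.218,.10],-6);snap("wrist","w7");plan([.4585,-.218,.10],-6);snap("top","t7");snap("side","s7")
plan([.4585,-.218,.10],-6)
E
```

```text
time: 14.38
tcp_pos: [0.4541, -0.0281, 0.1386]
eef_rot: [-0.313, 3.125, -0.001]
contact_force: [0.1, 0.5, -3.3]
finger_gap: 0.575
time: 15.22
tcp_pos: [0.4573, -0.2176, 0.1381]
eef_rot: [-0.148, -3.138, -0.0]
contact_force: [0.3, 1.2, -3.4]
finger_gap: 0.58
tcp [ 0.4573 -0.2176  0.1381] t 15.22 turn(5deg) [ 0.   -0.    0.12] shift after turn [-1.2 -0.2 38.1] | before turn [-1.2 -0.3 38.1] q6 -2.16 F [ 0.3  1.2 -3.4] T [-0.004  0.072 -0.008] gap 49.5
tcp [ 0.4574 -0.2173  0.1382] t 15.27 turn(5deg) [ 0.   -0.    0.13] shift after turn [-1.2 -0.6 38.2] | before turn [-1.2 -0.6 38.2] q6 -2.16 F [ 0.1 -0.  -3.2] T [-0.01   0.124 -0.041] gap 49.0
tcp [ 0.4575 -0.2171  0.1383] t 15.37 turn(5deg) [ 0.   -0.    0.13] shift after turn [-1.  -0.8 38.3] | before turn [-1.  -0.8 38.3] q6 -2.15 F [ 0.1  0.3 -2.9] T [ 0.003  0.092 -0.048] gap 49.2
```

View pics/w7.png

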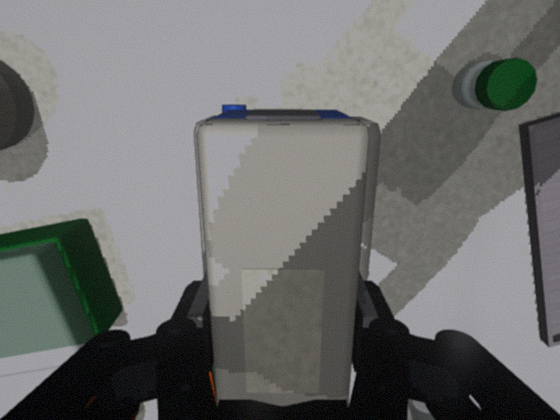

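View pics/s7.png

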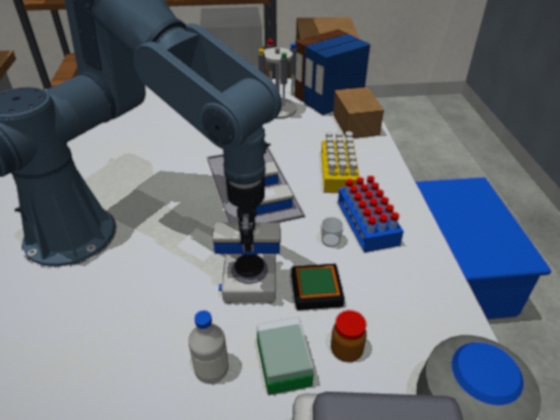

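The case hangs over the mixer with the mixer's edges showing evenly either side: 195 to 380 px against 203 to 368 px for the case. I'll lower it now.

```bash
python3 -m creep '[{"fingers":40,"tx":-1,"ty":-0.7,"tz":10,"ax":0,"ay":0,"az":0.1},{"fingers":40,"tx":0,"ty":0,"tz":15,"ax":0,"ay":0,"az":0},{"fingers":40,"tx":0,"ty":0,"tz":15,"ax":0,"ay":0,"az":0},{"fingers":40,"tx":0,"ty":0,"tz":7,"ax":0,"ay":0,"az":0},{"fingers":40,"tx":0,"ty":0,"tz":0,"ax":0,"ay":0,"az":0},{"fingers":40,"tx":0,"ty":0,"tz":0,"ax":0,"ay":0,"az":0}]'
python3 -m creep '[{"fingers":40,"tx":0,"ty":0,"tz":3,"ax":0,"ay":0,"az":0},{"fingers":40,"tx":0,"ty":0,"tz":3,"ax":0,"ay":0,"az":0},{"fingers":40,"tx":0,"ty":0,"tz":3,"ax":0,"ay":0,"az":0},{"fingers":40,"tx":0,"ty":0,"tz":0,"ax":0,"ay":0,"az":0},{"fingers":40,"tx":0,"ty":0,"tz":0,"ax":0,"ay":0,"az":0}]'
python3 r.py
```

```text
time: 15.87
tcp_pos: [0.4583, -0.2181, 0.0909]
eef_rot: [-0.165, -3.136, -0.001]
contact_force: [-0.4, -0.4, -3.6]
finger_gap: 0.58
time: 16.28
tcp_pos: [0.4584, -0.2184, 0.0823]
eef_rot: [-0.166, -3.137, -0.0]
contact_force: [-0.5, -0.6, -3.3]
finger_gap: 0.577
t 16.43 tcp [ 0.4585 -0.2185  0.0825] zaxis [ 0. -0. -1.] F [-0.46  0.01 -3.14] Tworld [-0.016  0.062 -0.013] T about tool x,y,z [[0.022, 0.06, 0.013]] std [0.03  0.015 0.032] gap 49.58218147902872
```

```bash
python3 -m creep '[{"fingers":40,"tx":0,"ty":0,"tz":2,"ax":0,"ay":0,"az":0},{"fingers":40,"tx":0,"ty":0,"tz":0,"ax":0,"ay":0,"az":0},{"fingers":40,"tx":0,"ty":0,"tz":0,"ax":0,"ay":0,"az":0}]'
python3 -m creep '[{"fingers":40,"tx":0,"ty":0,"tz":2,"ax":0,"ay":0,"az":0},{"fingers":40,"tx":0,"ty":0,"tz":0,"ax":0,"ay":0,"az":0},{"fingers":40,"tx":0,"ty":0,"tz":0,"ax":0,"ay":0,"az":0}]'
python3 -m creep '[{"fingers":40,"tx":0,"ty":0,"tz":2,"ax":0,"ay":0,"az":0},{"fingers":40,"tx":0,"ty":0,"tz":0,"ax":0,"ay":0,"az":0},{"fingers":40,"tx":0,"ty":0,"tz":0,"ax":0,"ay":0,"az":0}]'
```

```text
time: 16.68
tcp_pos: [0.4587, -0.2187, 0.0806]
eef_rot: [0.166, 3.137, -0.001]
contact_force: [-0.5, 0.5, 0.6]
finger_gap: 0.578
time: 16.93
tcp_pos: [0.4588, -0.2187, 0.0786]
eef_rot: [0.166, 3.137, -0.001]
contact_force: [0.5, 0.5, 3.0]
finger_gap: 0.579
time: 17.18
tcp_pos: [0.4588, -0.2187, 0.0765]
eef_rot: [0.166, 3.137, -0.001]
contact_force: [-1.2, -0.8, 3.6]
finger_gap: 0.578
```

```bash
python3 -m creep '[{"fingers":40,"tx":0,"ty":0,"tz":2,"ax":0,"ay":0,"az":0},{"fingers":40,"tx":0,"ty":0,"tz":0,"ax":0,"ay":0,"az":0},{"fingers":40,"tx":0,"ty":0,"tz":0,"ax":0,"ay":0,"az":0}]'
python3 -m creep '[{"fingers":40,"tx":0,"ty":0,"tz":1.5,"ax":0,"ay":0,"az":0},{"fingers":40,"tx":0,"ty":0,"tz":0,"ax":0,"ay":0,"az":0},{"fingers":40,"tx":0,"ty":0,"tz":0,"ax":0,"ay":0,"az":0}]'
python3 -m creep '[{"fingers":40,"tx":0,"ty":0,"tz":1,"ax":0,"ay":0,"az":0},{"fingers":40,"tx":0,"ty":0,"tz":0,"ax":0,"ay":0,"az":0},{"fingers":40,"tx":0,"ty":0,"tz":0,"ax":0,"ay":0,"az":0}]'
```

```text
time: 17.43
tcp_pos: [0.4588, -0.2187, 0.0746]
eef_rot: [0.166, 3.137, -0.001]
contact_force: [-0.2, 0.2, 4.9]
finger_gap: 0.579
time: 17.68
tcp_pos: [0.4588, -0.2187, 0.0736]
eef_rot: [0.166, 3.137, -0.001]
contact_force: [-3.2, 0.9, 10.1]
finger_gap: 0.577
time: 17.93
tcp_pos: [0.4589, -0.2188, 0.0734]
eef_rot: [0.165, 3.137, -0.001]
contact_force: [-5.8, 3.6, 18.4]
finger_gap: 0.575
```

The pad is on its stop: height stalled at 0.0734 and net push is about 21 N. I'll hold it there.

```bash
python3 -m creep '[{"fingers":40,"tx":0,"ty":0,"tz":0,"ax":0,"ay":0,"az":0},{"fingers":40,"tx":0,"ty":0,"tz":0,"ax":0,"ay":0,"az":0},{"fingers":40,"tx":0,"ty":0,"tz":0,"ax":0,"ay":0,"az":0},{"fingers":40,"tx":0,"ty":0,"tz":0,"ax":0,"ay":0,"az":0},{"fingers":40,"tx":0,"ty":0,"tz":0,"ax":0,"ay":0,"az":0},{"fingers":40,"tx":0,"ty":0,"tz":0,"ax":0,"ay":0,"az":0},{"fingers":40,"tx":0,"ty":0,"tz":0,"ax":0,"ay":0,"az":0},{"fingers":40,"tx":0,"ty":0,"tz":0,"ax":0,"ay":0,"az":0},{"fingers":40,"tx":0,"ty":0,"tz":0,"ax":0,"ay":0,"az":0},{"fingers":40,"tx":0,"ty":0,"tz":0,"ax":0,"ay":0,"az":0}]'
python3 -c "
from h import *
snap('side','s8');snap('wrist','w8')
a=cv2.imread('pics/s8.png')[180:320,170:370]; cv2.imwrite('pics/s8c.png',cv2.resize(a,None,fx=4,fy=4,interpolation=cv2.INTER_CUBIC))"
python3 -m creep '[{"fingers":40,"tx":0,"ty":0,"tz":0,"ax":0,"ay":0,"az":0},{"fingers":40,"tx":0,"ty":0,"tz":0,"ax":0,"ay":0,"az":0},{"fingers":40,"tx":0,"ty":0,"tz":0,"ax":0,"ay":0,"az":0},{"fingers":40,"tx":0,"ty":0,"tz":0,"ax":0,"ay":0,"az":0},{"fingers":40,"tx":0,"ty":0,"tz":0,"ax":0,"ay":0,"az":0},{"fingers":40,"tx":0,"ty":0,"tz":0,"ax":0,"ay":0,"az":0}]'
```

```text
time: 18.77
tcp_pos: [0.4589, -0.2187, 0.0734]
eef_rot: [0.165, 3.136, -0.001]
contact_force: [-5.3, 3.1, 18.1]
finger_gap: 0.575
time: 19.37
tcp_pos: [0.4589, -0.2188, 0.0734]
eef_rot: [0.165, 3.136, -0.001]
contact_force: [-5.7, 2.7, 18.5]
finger_gap: 0.581
```

View pics/s8c.png

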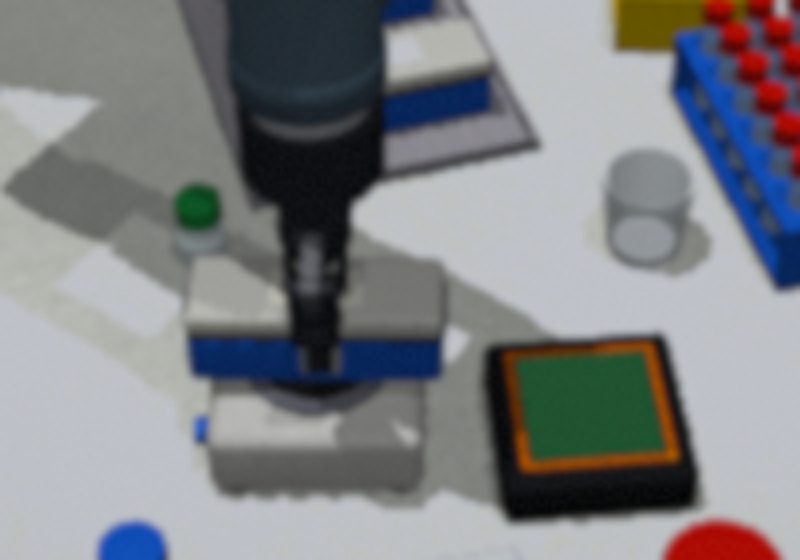

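View pics/w8.png

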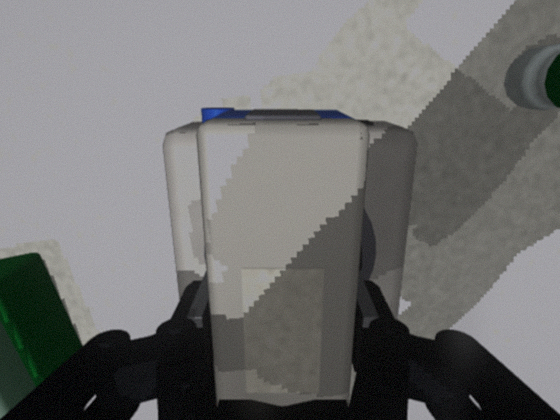

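The case sits flat and central on the mixer with the pad down, and it's been held for 1.4 s. Now I'll lift it and move to the reader.

```bash
python3 -m creep '[{"fingers":40,"tx":0,"ty":0,"tz":-4,"ax":0,"ay":0,"az":0},{"fingers":40,"tx":0,"ty":0,"tz":-8,"ax":0,"ay":0,"az":0},{"fingers":40,"tx":0,"ty":0,"tz":-15,"ax":0,"ay":0,"az":0},{"fingers":40,"tx":0,"ty":0,"tz":-20,"ax":0,"ay":0,"az":0},{"fingers":40,"tx":0,"ty":0,"tz":-18,"ax":0,"ay":0,"az":0},{"fingers":40,"tx":0,"ty":0,"tz":-8,"ax":0,"ay":0,"az":0},{"fingers":40,"tx":0,"ty":0,"tz":0,"ax":0,"ay":0,"az":-0.6},{"fingers":40,"tx":0,"ty":0,"tz":0,"ax":0,"ay":0,"az":-0.6},{"fingers":40,"tx":0,"ty":0,"tz":0,"ax":0,"ay":0,"az":0}]'
python3 - <<'E'
from h import *
plan([.608,-.2525,.1465],0)
E
```

```text
time: 20.12
tcp_pos: [0.4577, -0.2179, 0.1439]
eef_rot: [0.002, -3.14, -0.002]
contact_force: [0.6, 0.5, -3.2]
finger_gap: 0.575
tcp [ 0.4577 -0.2179  0.1439] t 20.12 turn(5deg) [ 0.01 -0.02  0.01] shift after turn [-150.3  -34.6   -2.6] | before turn [-150.2  -34.8   -2.8] q6 -2.25 F [ 0.6  0.5 -3.2] T [-0.007  0.047 -0.017] gap 49.1
```

```bash
python3 -m creep '[{"fingers":40,"tx":-8,"ty":-2,"tz":-2,"ax":0,"ay":0,"az":0},{"fingers":40,"tx":-18,"ty":-4,"tz":0,"ax":0,"ay":0,"az":0},{"fingers":40,"tx":-25,"ty":-6,"tz":0,"ax":0,"ay":0,"az":0},{"fingers":40,"tx":-25,"ty":-6,"tz":0,"ax":0,"ay":0,"az":0},{"fingers":40,"tx":-25,"ty":-6,"tz":0,"ax":0,"ay":0,"az":0},{"fingers":40,"tx":-25,"ty":-6,"tz":0,"ax":0,"ay":0,"az":0},{"fingers":40,"tx":-16,"ty":-3,"tz":0,"ax":0,"ay":0,"az":0},{"fingers":40,"tx":-8,"ty":-1.5,"tz":0,"ax":0,"ay":0,"az":0},{"fingers":40,"tx":0,"ty":0,"tz":0,"ax":0,"ay":0,"az":0},{"fingers":40,"tx":0,"ty":0,"tz":0,"ax":0,"ay":0,"az":0}]'
python3 - <<'E'
from h import *
snap("wrist","w9");snap("top","t9");snap("side","s9");plan([.608,-.2525,.1465],0)
E
```

```text
time: 20.95
tcp_pos: [0.6079, -0.2526, 0.1458]
eef_rot: [-0.002, -3.14, -0.002]
contact_force: [0.1, 0.5, -2.8]
finger_gap: 0.579
tcp [ 0.6074 -0.2527  0.1465] t 21.1 turn(5deg) [ 0.01 -0.01 -0.02] shift after turn [-0.6  0.2 -0. ] | before turn [-0.6  0.2 -0. ] q6 -2.14 F [-0.5 -0.4 -2.7] T [0.016 0.058 0.046] gap 49.1
```

View pics/w9.png

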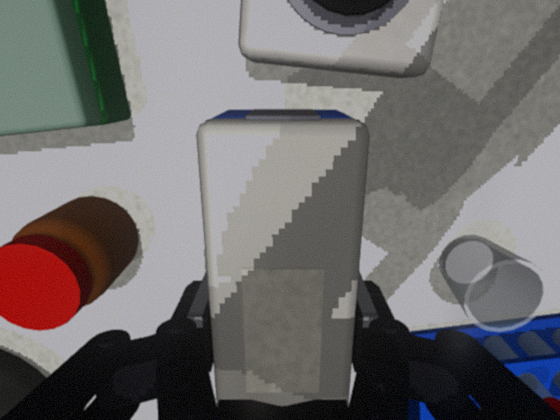

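View pics/s9.png

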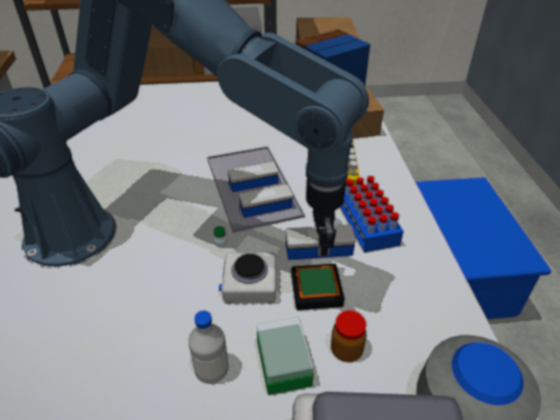

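View pics/t9.png

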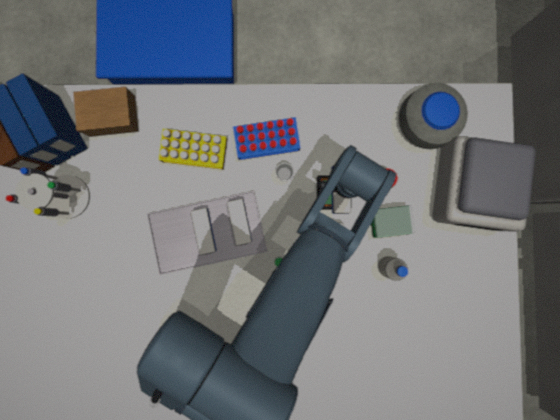

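```bash
python3 -m creep '[{"fingers":40,"tx":0,"ty":0,"tz":0,"ax":0,"ay":0,"az":0},{"fingers":40,"tx":0,"ty":0,"tz":0,"ax":0,"ay":0,"az":0},{"fingers":40,"tx":0,"ty":0,"tz":0,"ax":0,"ay":0,"az":0},{"fingers":40,"tx":0,"ty":0,"tz":0,"ax":0,"ay":0,"az":0},{"fingers":40,"tx":0,"ty":0,"tz":0,"ax":0,"ay":0,"az":0},{"fingers":40,"tx":0,"ty":0,"tz":0,"ax":0,"ay":0,"az":0}]'
python3 - <<'E'
from h import *
im,c=snap("side","s10")
print("pred front bottom", proj([[.606-.07,-.2775,.135],[.606+.07,-.2775,.135],[.606-.07,-.2775,.185],[.606+.07,-.2775,.185]],c).round(1))
a=im[215:275,270:370].astype(int); b=(a[...,2]-a[...,0]>40)
ys,xs=np.nonzero(b); 
for x in (20,25,30,35,40,65,70,75,80):
    q=ys[xs==x]; print(x+270,(q.min()+215,q.max()+215) if len(q) else None)
cols=[x for x in range(100) if (xs==x).sum()>3]; print(min(cols)+270,max(cols)+270)
cv2.imwrite("pics/s10c.png",cv2.resize(im[200:320,260:380,::-1],None,fx=5,fy=5,interpolation=cv2.INTER_CUBIC))
plan([.608,-.2525,.1465],0)
E
```

```text
time: 21.6
tcp_pos: [0.6084, -0.2531, 0.1469]
eef_rot: [0.001, 3.142, -0.0]
contact_force: [-0.5, 0.0, -2.6]
finger_gap: 0.581
pred front bottom [[287.7 261.1]
 [354.  255.8]
 [288.  243.9]
 [356.5 238.7]]
290 (np.int64(250), np.int64(259))
295 (np.int64(249), np.int64(258))
300 (np.int64(249), np.int64(258))
305 (np.int64(249), np.int64(258))
310 (np.int64(248), np.int64(257))
335 (np.int64(247), np.int64(255))
340 (np.int64(246), np.int64(255))
345 (np.int64(215), np.int64(255))
350 (np.int64(215), np.int64(254))
288 369
tcp [ 0.6084 -0.2531  0.1468] t 21.65 turn(5deg) [-0.    0.   -0.01] shift after turn [0.4 0.6 0.3] | before turn [0.4 0.6 0.3] q6 -2.14 F [ 0.3 -0.3 -3.3] T [-0.002  0.096  0.018] gap 49.2
```

View pics/s10c.png

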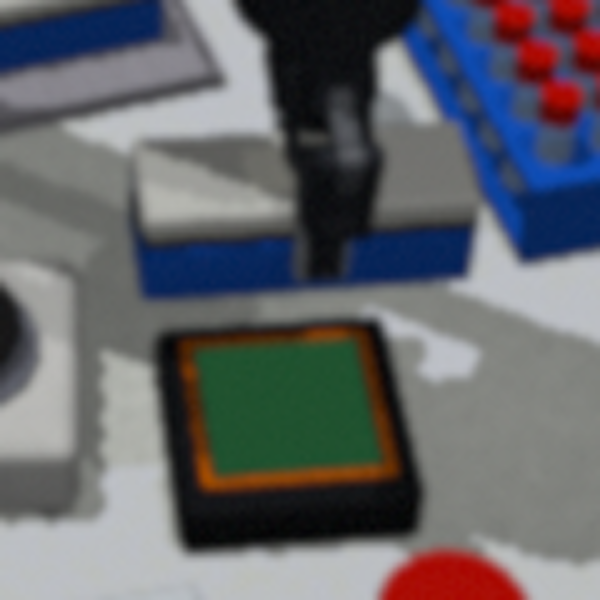

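The lower blue edge in the side view runs from (290,259) to (350,254). Its slope is −0.083, against −0.080 predicted for a level case, and it lies within 2 px of where the case should be. It's level and in place, so I'm handing in.

```bash
python3 -c "
from bench import manip
print(manip.job_done())"
```

```text
the job is handed in; nothing more can be done
None
```

The left-most case in the tray held the ball. I pressed it on the mixer pad and handed the job in at about 21.7 s, still holding it over the code reader. No verdict was reported.

**Finding the ball:** I tipped that case 25° each way. Levelled again, its moment about the case's y axis was about −0.06 or +0.05 N m, depending on which end had last been down. It stayed put through a small wiggle, and the tilted readings also pointed to a shifting load. The shift of about ±0.05 to 0.07 N m is smaller than the quoted 0.09. I did not shake the other two cases for comparison, and they were never touched.

**Pressing:** The pad went down until its height stopped changing, with about 21 N net push. I held it there for about 1.4 s. The wrist and side pictures showed the case central on the mixer.

**Final hold:** The last state reading put the tool within about 1 mm of the target. That target puts the case's underside 10 cm above the middle of the window. In the side picture its lower edge matches a level case to within about 2 px. It still reads about 3 N of weight and a 49 mm grip.

**Measurement disagreements:** Before the grasp, the top, side and wrist views differed by up to about 9 mm on where the cases were. I took a closer wrist view and grasped from that. The first two move commands were refused for missing keys and moved nothing.

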